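# Turn the pipette round in its storage hood

### The job

Somebody has put the pipette into its storage hood the wrong way round, with its handle inside and its red nose sticking out. Draw it right out of the hood, lay it down on the table and let go of it, then turn it end for end and slide it back in nose first, so that the whole red nose is under the hood and the handle sticks out, and leave it lying flat there. Do not shift the cup, the bottles or the marker.

Things in the scene. Friction and masses are not known exactly. Their poses are not given: they have to be found in the camera images.
- hood_mouth (a point): Middle of the open front of the storage hood, 21 mm above the table. +x points level into the hood, z up. The hood is a fixed tunnel without floor: white side walls and back, clear roof; outside 166 mm deep, 70 wide, 47 high; inside 160 deep, 60 wide, 42 high. Its place and direction vary; the mouth faces roughly to the robot's right.
- pipette_nose (a point): Grip point on the pipette's red nose (a cone 85 mm long, 17 mm thick at its root, narrowing to the tip), on its axis, 23 mm from the root, 62 mm from the tip, 11 mm above the table. +y points along the pipette to the tip, z up as it lies on its side. The loose pipette is 244 mm long, 48 mm wide over the finger rest, 30 mm thick, about 85 g.
- pipette_shoulder (a point): Point on the pipette's axis where the red nose begins and the white handle ends, 85 mm from the tip, 23 mm behind pipette_nose; same axes.
- pipette_handle (a point): Grip point on the white handle, at mid thickness (15 mm above the table as it lies), 72 mm behind the shoulder, 157 mm from the tip, near the centre of mass; same axes (+y towards the tip). The handle is about 30 mm wide (along x) here; the finger rest on the +x side begins 24 mm further back.
- pipette_tail (a point): End of the blue plunger button, the back end of the pipette, 87 mm behind pipette_handle; same axes. At the start it is under the hood, 2 to 9 mm short of the back wall.
- cup: Thin clear cup with pinkish contents, 71 mm across, 81 mm high; origin under its centre. Bystander.
- reagent_bottle: Square dark bottle with black cap, 35x31x60 mm; origin under its centre. Bystander.
- dropper_bottle: White dropper bottle with pointed cap, 25 mm across, 66 mm high; origin under its centre. Bystander.
- marker: Black marker with a blue cap, 14x131x17 mm, lying along its y axis; origin under its centre. Bystander.

How it is judged:
By the outcome, as a careful person would: the job done as asked, in the order asked, and still so for the second after the job is handed in, with the robot touching nothing.
It also fails if it takes over 64 s, if anything falls off the work surface, if the arm or the gripper's body presses on something with over 40 N, if the wrist force passes 120 N, or if a joint passes its speed limit or range.

### The arm

A 6-joint arm with a two-finger parallel gripper is mounted at the origin on a cart in front of the work surface, level with it; the furniture and walls round the work are solid. World frame = base frame: x ahead of the robot, y to its left, z up, the work surface at z = 0. Lengths are in m, angles in degrees, forces in N, time in s.
With the tool pointing down it reaches from about 0.4 to 0.825 m from the base axis. Payload 7 kg.
Tool frame: the origin (TCP) lies midway between the tips of the shut fingers; the grasp point (between the pads) lies 19 mm behind it (ctrl.hold_point_z is the distance from the TCP to the grasp point, in m); z points along the fingers, y is the line along which they close (so a half turn about z gives the same grasp; the last joint's range is limited). The gripper opens to 88 mm and grips with 3 to 60 N. Pads are 19 mm wide; open, the fingers measure 130 mm over their backs; the gripper's body (78 mm by 193 mm) begins 47 mm behind the grasp point.
Start: joints at [87.955, 20.546, 0.682, 0, -70.136, -16.507], TCP at [0.215, 0.64, 0.196] pointing down, gripper open.
Joint ranges: [-176.03, 176.03], [-82.01, 121.73], [-58.28, 71.71], [-173.87, 95.51], [-174.79, -0.11], [-173.66, 173.66]. Speed limits (degrees/s): [136.94, 136.94, 172.46, 180, 180, 180].

### API

Orientations are given as [roll, pitch, yaw] about the fixed x, y, z axes, in that order (R = Rz(yaw) Ry(pitch) Rx(roll)).
In Python, from plant import ctrl gives the robot as it stands.
- The arm moves only by the tool apply_moves, never from a script. Its argument "deltas" is a list of rows, each an object with "fingers": the finger opening in mm, from 0 to 87.6; "delta_pos": the shift along the tool's x, y, z in mm, a list of three; "angular": the turn, a rotation vector about the tool's x, y, z in degrees, a list of three. A call has 1 to 10 rows; each row is the pose to reach, as a shift and turn from the pose commanded when the call began, along the tool's axes at that moment; what a row does not reach only later rows make up. A row lasts 1/10 s, in which the tool goes at most 50 mm and 8.59 degrees, less where a joint would pass 70% of its speed; a pose out of reach is approached as far as the arm can. A call with a gripper value outside its range is refused whole. The fingers move at their own pace and stop on an object; the grip force is fixed at half the most. Time passes only in rows, so rows that repeat a pose let the fingers close. It gives the time, the measured TCP pose, the force, the opening and the grip force at its end, in the units of the state.
- ctrl.get_obs(): the state, without advancing time (a new reading comes with each control period).
- ctrl.snapshot(name): name is "scene" or "top" or "wrist"; returns the picture (400x640x3 uint8, red, green, blue); there is no depth.
- ctrl.camera_params(name): a dict with "fx", "fy", "cx", "cy" (pixels), "dist_coeffs" ([k1, k2, p1, p2, k3] as OpenCV has them; the pictures are not rectified), "cam_to_world" (4x4, takes a point from camera to world coordinates); the wrist camera has in their place "mount" (4x4, takes a point from camera to tool coordinates, whose origin is the TCP and whose axes are the flange's). Camera axes: x right, y up, looking along -z (the intrinsics and any distortion apply to the point x, -y, -z); pixel columns grow to the right and rows downward; lengths in m; the calibration is good to about 2 mm. A picture is of the moment at which its call begins: read the wrist's pose just before it. camera_params takes no time and is no camera call.
- ctrl.close_job(): hands the job in; it is judged then, once.
The state is a dict: "clock": time; "joint_pos": joint angles; "qvel": joint speeds; "tau": joint torques, N m; "tool_pos": TCP position; "orientation": TCP orientation; "force": force on the tool from outside, world axes, zero at the start; "moment": the same for the moment, N m; "opening": finger opening in m; "gripper_force": force on a finger pad.
Only numpy, scipy, OpenCV 4.12 (cv2) and the standard library are available. Lean on these libraries where they do the work, as an engineer would, in place of code of your own. Each camera call takes 0.05 s, during which the arm holds its last target. There are 200 camera calls.

## Working session

There is one attempt and no reset: what is moved stays moved. The work goes in short steps, Python scripts to look and compute and a tool call to move; the robot and the scene stay as the last step left them, time stands still between calls to the robot, and variables do not carry over. Pictures are saved under pics/ and viewed, at most 10 in all, crops included, and the job is handed in when it is done.

Besides the shell and the picture viewer there is one more tool, called after "Emit:" as name(argument=value, ...), one argument or row to a line, values as JSON. apply_moves: Moves the arm, as the interface text tells. Its arguments: {"type":"object","properties":{"deltas":{"type":"array"}},"required":["deltas"]}

```bash
mkdir -p pics; ls; python3 - <<'E'
from plant import ctrl
import cv2,numpy as np
for n in ["scene","top"]:
    im=ctrl.snapshot(n); cv2.imwrite(f"pics/{n}0.png",im[:,:,::-1])
    p=ctrl.camera_params(n); print(n,{k:np.round(v,4).tolist() for k,v in p.items()})
print({k:np.round(v,4).tolist() for k,v in ctrl.camera_params("wrist").items()})
print(ctrl.get_obs()); print(ctrl.hold_point_z)
E
```

```text
pics
scene {'fx': 425.2509, 'fy': 425.2509, 'cx': 322.4505, 'cy': 195.2081, 'dist_coeffs': [-0.1139, 0.0, 0.0, 0.0, 0.0], 'cam_to_world': [[0.5631, 0.6344, -0.5296, 0.0437], [-0.8264, 0.4302, -0.3633, -0.3695], [-0.0026, 0.6422, 0.7665, 0.8705], [0.0, 0.0, 0.0, 1.0]]}
top {'fx': 431.8804, 'fy': 431.8804, 'cx': 319.1041, 'cy': 202.1885, 'dist_coeffs': [0.0031, 0.0, 0.0, 0.0, 0.0], 'cam_to_world': [[0.0255, 0.992, -0.1236, 0.508], [-0.9997, 0.0255, -0.0016, 0.0108], [0.0015, 0.1236, 0.9923, 1.1091], [0.0, 0.0, 0.0, 1.0]]}
{'fx': 355.1882, 'fy': 355.1882, 'cx': 315.8253, 'cy': 197.4289, 'dist_coeffs': [-0.0293, 0.0, 0.0, 0.0, 0.0], 'mount': [[-0.0003, 0.96, 0.2798, 0.0754], [1.0, 0.0002, 0.0004, 0.0001], [0.0003, 0.2798, -0.96, -0.1887], [0.0, 0.0, 0.0, 1.0]]}
{'clock': 0.1, 'joint_pos': array([ 8.79545965e+01,  2.05872434e+01,  6.40802781e-01, -1.55417036e-02,
       -7.01349904e+01, -1.65066056e+01]), 'qvel': array([ 0.01164293, -0.11109156,  0.01713341,  0.08347615, -0.02815219,
       -0.02607977]), 'tau': array([-2.54117214e-03, -5.84165847e+01,  2.93752420e+01,  7.01553136e+00,
        1.01594735e-02, -5.89163483e-05]), 'tool_pos': array([0.21465661, 0.63948031, 0.19563781]), 'orientation': array([ 1.79917773e+02, -9.12956687e-03, -1.85572941e+01]), 'force': array([0.09063766, 0.79349757, 0.12824008]), 'moment': array([0.04058487, 0.03758189, 0.01058837]), 'gripper_force': 0.0, 'opening': 0.08765156281900265}
0.0188
```

View pics/top0.png

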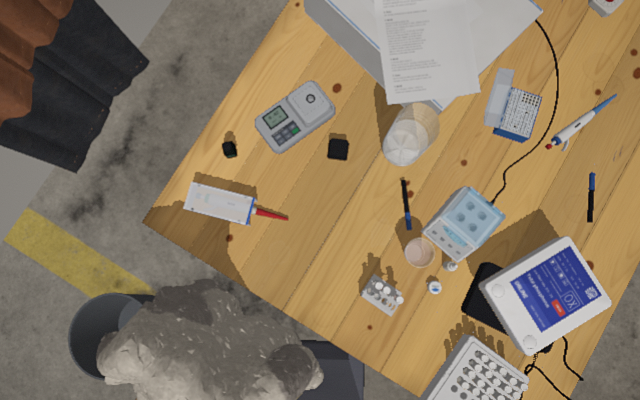

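View pics/scene0.png

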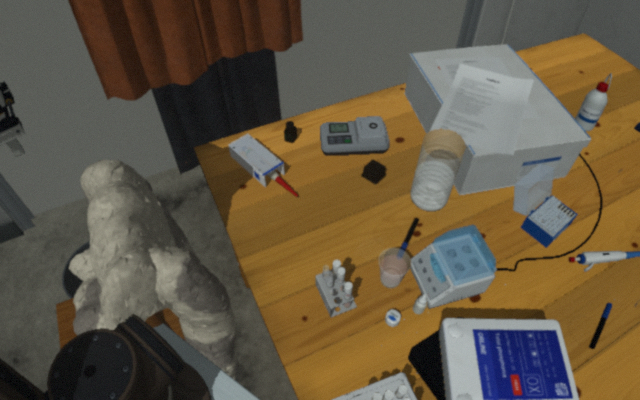

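The top view shows the hood around (220,203) with its mouth near col 253. The red nose runs from there to (288,218). The marker is at (406,205), the cup at (418,252), a dark bottle at (338,149), and the table is free between them. Next I'll get rough positions.

```bash
cat > h.py <<'E'
from plant import ctrl
import cv2,numpy as np
from scipy.spatial.transform import Rotation as R
def cam(n,obs=None):
    p=ctrl.camera_params(n)
    K=np.array([[p["fx"],0,p["cx"]],[0,p["fy"],p["cy"]],[0,0,1]]);d=np.array(p["dist_coeffs"])
    if n=="wrist":
        T=np.eye(4);T[:3,:3]=R.from_euler("xyz",obs["orientation"],degrees=True).as_matrix();T[:3,3]=obs["tool_pos"];T=T@np.array(p["mount"])
    else: T=np.array(p["cam_to_world"])
    return K,d,T
def px2w(c,px,z):
    K,d,T=c; u=cv2.undistortPoints(np.array(px,float).reshape(-1,1,2),K,d).reshape(-1,2)
    r=np.c_[u[:,0],-u[:,1],-np.ones(len(u))]@T[:3,:3].T
    return T[:3,3]+r*((np.broadcast_to(z,len(u))-T[2,3])/r[:,2])[:,None]
def w2px(c,P):
    K,d,T=c; q=(np.atleast_2d(P)-T[:3,3])@T[:3,:3]*[1,-1,-1]
    return cv2.projectPoints(q,np.zeros(3),np.zeros(3),K,d)[0].reshape(-1,2)
def tool(o,P):  # world point -> shift in tool axes, mm
    return R.from_euler("xyz",o["orientation"],degrees=True).inv().apply(np.array(P)-o["tool_pos"])*1000
E
python3 - <<'E'
from h import *
c=cam("top")
print(px2w(c,[[288,218],[256,211]],.01).round(3))
print(px2w(c,[[258,193],[250,223],[184,207],[190,183]],.045).round(3),"roof")
print(px2w(c,[[406,180],[409,228],[418,252],[338,158],[143,222],[300,320],[380,300]],0).round(3))
im=cv2.imread("pics/top0.png");cv2.imwrite("pics/t1.png",cv2.resize(im[165:245,165:305],None,fx=5,fy=5,interpolation=2))
E
```

```text
[[0.602 0.091 0.01 ]
 [0.618 0.173 0.01 ]]
[[0.66  0.165 0.045]
 [0.584 0.182 0.045]
 [0.62  0.347 0.045]
 [0.681 0.336 0.045]] roof
[[ 0.71  -0.212  0.   ]
 [ 0.585 -0.22   0.   ]
 [ 0.525 -0.243  0.   ]
 [ 0.764 -0.034  0.   ]
 [ 0.583  0.464  0.   ]
 [ 0.348  0.053  0.   ]
 [ 0.402 -0.147  0.   ]]
```

View pics/t1.png

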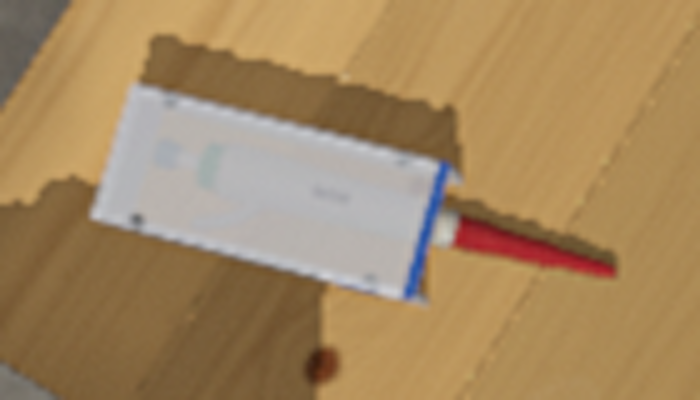

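The crop shows the roof front edge from (254,197) to (247,225), the shoulder just outside it at (256,211) and the tip at (288,219). I'll move the wrist camera over the mouth to measure more closely.

Emit:
apply_moves(
  deltas=[
    {"fingers": 87.6,"delta_pos": [530,323,-25],"angular": [0,0,83]},
    {"fingers": 87.6,"delta_pos": [530,323,-25],"angular": [0,0,83]},
    {"fingers": 87.6,"delta_pos": [530,323,-25],"angular": [0,0,83]},
    {"fingers": 87.6,"delta_pos": [530,323,-25],"angular": [0,0,83]},
    {"fingers": 87.6,"delta_pos": [530,323,-25],"angular": [0,0,83]},
    {"fingers": 87.6,"delta_pos": [530,323,-25],"angular": [0,0,83]},
    {"fingers": 87.6,"delta_pos": [530,323,-25],"angular": [0,0,83]},
    {"fingers": 87.6,"delta_pos": [530,323,-25],"angular": [0,0,83]},
    {"fingers": 87.6,"delta_pos": [530,323,-25],"angular": [0,0,83]},
    {"fingers": 87.6,"delta_pos": [530,323,-25],"angular": [0,0,83]},
  ],
)

```text
clock: 1.1
tool_pos: [0.5373, 0.2559, 0.2166]
orientation: [180.0, -0.0, -101.9]
force: [1.3, 1.6, 0.6]
opening: 0.0873
gripper_force: 0.0
```

Emit:
apply_moves(
  deltas=[
    {"fingers": 87.6,"delta_pos": [60,-80,0],"angular": [0,0,0]},
    {"fingers": 87.6,"delta_pos": [60,-80,0],"angular": [0,0,0]},
    {"fingers": 87.6,"delta_pos": [60,-80,0],"angular": [0,0,0]},
    {"fingers": 87.6,"delta_pos": [60,-80,0],"angular": [0,0,0]},
    {"fingers": 87.6,"delta_pos": [60,-80,0],"angular": [0,0,0]},
  ],
)

```text
clock: 1.6
tool_pos: [0.6024, 0.1831, 0.2162]
orientation: [180.0, -0.0, -101.6]
force: [0.0, 0.3, 0.1]
opening: 0.0874
gripper_force: 0.0
```

```bash
python3 - <<'E'
from h import *
o=ctrl.get_obs(); im=ctrl.snapshot("wrist"); cv2.imwrite("pics/w1.png",im[:,:,::-1])
np.save("w1.npy",np.r_[o["tool_pos"],o["orientation"]]); print(o["tool_pos"],o["orientation"],o["joint_pos"])
E
```

```text
[0.60239036 0.18309273 0.21620861] [ 1.79962940e+02 -1.81873564e-02 -1.01551393e+02] [ 3.46330433e+01  1.56799174e+01 -3.67103504e+00 -1.49932423e-02
 -7.06878297e+01 -4.61794786e+01]
```

View pics/w1.png

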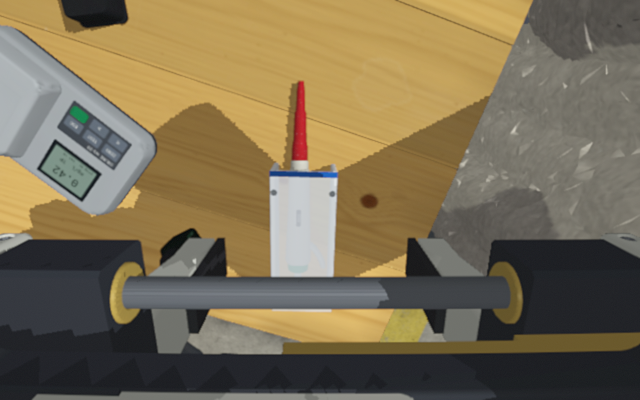

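Wrist view: the red nose runs from (301,82) to (300,160), and the blue-edged roof front from (271,173) to (337,173). A balance stands to the left, with its edge near (155,150).

```bash
python3 - <<'E'
from h import *
v=np.load("w1.npy");o=dict(tool_pos=v[:3],orientation=v[3:]);c=cam("wrist",o)
im=cv2.imread("pics/w1.png");b,g,r=[im[:,:,i].astype(int) for i in range(3)]
m=(r>110)&(g<80)&(b<80); ys,xs=np.nonzero(m);k=(xs>270)&(xs<330)&(ys<200);ys,xs=ys[k],xs[k]
rows=np.arange(ys.min(),ys.max()+1);ctr=np.array([[xs[ys==y].mean(),y] for y in rows])
P=px2w(c,ctr,.011)[:,:2]
q=np.polyfit(P[:,1],P[:,0],1);print("nose rows",rows[0],rows[-1],P[0],P[-1],"slope",q, "len",np.hypot(*(P[0]-P[-1])))
d=np.array([q[0],1]);d=-d/np.hypot(*d);print("tip heading",np.degrees(np.arctan2(d[1],d[0])))
m=(b>130)&(r<80)&(g<120);ys,xs=np.nonzero(m);k=(xs>255)&(xs<350)&(ys>160)&(ys<190);print("blue",xs[k].min(),xs[k].max(),ys[k].min(),ys[k].max())
bl=[(x,ys[k][xs[k]==x].min()) for x in range(xs[k].min(),xs[k].max()+1) if (xs[k]==x).any()]
B=px2w(c,bl,.047);print("roof front",B[0],B[-1],"w",np.hypot(*(B[0]-B[-1])[:2]))
# side walls: white/nonwhite transitions on rows
for y in (185,200,220,240,260):
    s=(im[y].min(1)>140); x=np.nonzero(s[250:360])[0]+250; print(y,x.min(),x.max(),px2w(c,[[x.min(),y],[x.max(),y]],.047)[:,:2].round(4).tolist())
print("balance",px2w(c,[[155,150],[100,210]],[.03,.03]).round(3))
E
```

```text
nose rows 81 159 [0.60063448 0.09259613] [0.61943596 0.17389645] slope [0.23333485 0.57894911] len 0.08344602027027437
tip heading -103.13410463887573
blue 271 336 171 176
roof front [0.64733676 0.17435244 0.047     ] [0.58226691 0.18983071 0.047     ] w 0.06688543493817933
185 270 336 [[0.6518, 0.1886], [0.5846, 0.2024]]
200 270 336 [[0.6557, 0.2044], [0.5876, 0.2183]]
220 270 335 [[0.661, 0.2261], [0.5928, 0.2401]]
240 270 334 [[0.6664, 0.2486], [0.5982, 0.2626]]
260 271 333 [[0.671, 0.2721], [0.6037, 0.2859]]
balance [[0.766 0.13  0.03 ]
 [0.849 0.182 0.03 ]]
```

Emit:
apply_moves(
  deltas=[
    {"fingers": 87.6,"delta_pos": [27,-18,45],"angular": [0,0,1.4]},
    {"fingers": 60,"delta_pos": [27,-18,90],"angular": [0,0,1.4]},
    {"fingers": 60,"delta_pos": [27,-18,135],"angular": [0,0,1.4]},
    {"fingers": 60,"delta_pos": [27,-18,170],"angular": [0,0,1.4]},
    {"fingers": 60,"delta_pos": [27,-18,190],"angular": [0,0,1.4]},
    {"fingers": 60,"delta_pos": [27,-18,200],"angular": [0,0,1.4]},
    {"fingers": 60,"delta_pos": [27,-18,206],"angular": [0,0,1.4]},
    {"fingers": 60,"delta_pos": [27,-18,210],"angular": [0,0,1.4]},
    {"fingers": 60,"delta_pos": [27,-18,211],"angular": [0,0,1.4]},
    {"fingers": 60,"delta_pos": [27,-18,211],"angular": [0,0,1.4]},
  ],
)

```text
clock: 2.65
tool_pos: [0.6156, 0.1532, 0.0066]
orientation: [-179.9, 0.1, -102.9]
force: [-0.8, 0.3, -0.0]
opening: 0.0596
gripper_force: 0.0
```

```bash
python3 - <<'E'
from h import *
o=ctrl.get_obs(); im=ctrl.snapshot("wrist"); cv2.imwrite("pics/w2.png",im[:,:,::-1])
print(o["tool_pos"],o["orientation"],o["force"],o["opening"])
E
```

```text
[0.61563123 0.15322282 0.00655755] [-1.79930468e+02  5.96479080e-02 -1.02938129e+02] [-0.81912336  0.29446628 -0.00541859] 0.05962480466132418
```

View pics/w2.png

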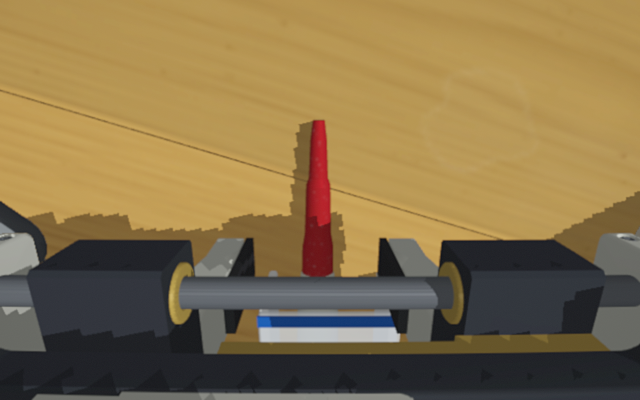

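The nose (col 317) is centred between the fingers. I'll lower 2.5 mm, close the gripper and check the grip.

Emit:
apply_moves(
  deltas=[
    {"fingers": 60,"delta_pos": [0,0,2.5],"angular": [0,0,0]},
    {"fingers": 0,"delta_pos": [0,0,2.5],"angular": [0,0,0]},
    {"fingers": 0,"delta_pos": [0,0,2.5],"angular": [0,0,0]},
    {"fingers": 0,"delta_pos": [0,0,2.5],"angular": [0,0,0]},
    {"fingers": 0,"delta_pos": [0,0,2.5],"angular": [0,0,0]},
    {"fingers": 0,"delta_pos": [0,0,2.5],"angular": [0,0,0]},
    {"fingers": 0,"delta_pos": [0,0,2.5],"angular": [0,0,0]},
    {"fingers": 0,"delta_pos": [0,0,2.5],"angular": [0,0,0]},
  ],
)

```text
clock: 3.5
tool_pos: [0.6151, 0.1528, 0.0031]
orientation: [-180.0, -0.0, -103.0]
force: [0.2, 0.1, -0.1]
opening: 0.0095
gripper_force: 0.0
```

Emit:
apply_moves(
  deltas=[
    {"fingers": 0,"delta_pos": [0,0,0],"angular": [0,0,0]},
    {"fingers": 0,"delta_pos": [0,0,0],"angular": [0,0,0]},
    {"fingers": 0,"delta_pos": [0,0,0],"angular": [0,0,0]},
  ],
)

```text
clock: 3.8
tool_pos: [0.6151, 0.1528, 0.0031]
orientation: [180.0, -0.0, -103.0]
force: [0.0, 0.2, 0.8]
opening: 0.0002
gripper_force: 0.0
```

```bash
python3 - <<'E'
from h import *
im=ctrl.snapshot("wrist"); im2=ctrl.snapshot("scene")
a=im[80:400,130:510]; b=cv2.resize(im2[110:230,200:342],(380,320),interpolation=2)
cv2.imwrite("pics/w3.png",np.hstack([a,b])[:,:,::-1])
E
```

```text
(no output)
```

View pics/w3.png

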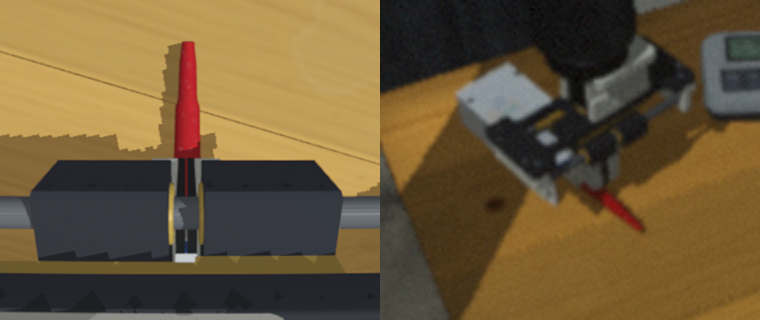

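The picture shows the fingers round the nose, with the tip still at the same pixel and red visible in the slit, yet the sensors read fully closed. I'll test with a short pull.

Emit:
apply_moves(
  deltas=[
    {"fingers": 0,"delta_pos": [5,0,0],"angular": [0,0,0]},
    {"fingers": 0,"delta_pos": [10,0,0],"angular": [0,0,0]},
    {"fingers": 0,"delta_pos": [15,0,0],"angular": [0,0,0]},
    {"fingers": 0,"delta_pos": [15,0,0],"angular": [0,0,0]},
  ],
)

```text
clock: 4.3
tool_pos: [0.6114, 0.1373, 0.0031]
orientation: [180.0, -0.0, -103.0]
force: [-0.0, 0.6, -0.5]
opening: 0.0006
gripper_force: 0.0
```

```bash
cat >> h.py <<'E'
def nose(name="wrist",roi=(0,400,0,640),z=.011,save=None):
    o=ctrl.get_obs(); im=ctrl.snapshot(name)[:,:,::-1]; c=cam(name,o)
    if save: cv2.imwrite(save,im)
    b,g,r=[im[:,:,i].astype(int) for i in range(3)]
    m=((r>90)&(g<60)&(b<65)).astype(np.uint8); m[:roi[0]]=0;m[roi[1]:]=0;m[:,:roi[2]]=0;m[:,roi[3]:]=0
    n,l,s,_=cv2.connectedComponentsWithStats(m); i=1+s[1:,4].argmax()
    ys,xs=np.nonzero(l==i); P=px2w(c,np.c_[xs,ys],z)[:,:2]
    mu=P.mean(0); w,V=np.linalg.eigh(np.cov((P-mu).T)); d=V[:,1]; t=(P-mu)@d; s_=(P-mu)@V[:,0]
    return dict(bbox=(xs.min(),xs.max(),ys.min(),ys.max()),n=len(xs),ends=[(mu+d*t.min()).round(4).tolist(),(mu+d*t.max()).round(4).tolist()],heading=np.degrees(np.arctan2(d[1],d[0])),w=[np.ptp(s_[t<t.min()+.01]),np.ptp(s_[t>t.max()-.01])]),o
E
python3 - <<'E'
from h import *
r,o=nose(); print(r,o["tool_pos"],o["opening"],o["gripper_force"],o["force"])
E
```

```text
{'bbox': (np.int64(305), np.int64(328), np.int64(153), np.int64(238)), 'n': 1527, 'ends': [[0.6002, 0.0921], [0.6108, 0.1377]], 'heading': np.float64(76.9190431491543), 'w': [np.float64(0.0072732373858114974), np.float64(0.012611832873807651)]} [0.61139599 0.13731492 0.0030748 ] 0.0005685711695403406 0.0 [-0.04577176  0.56383141 -0.52054293]
```

```bash
python3 - <<'E'
from h import *
im=ctrl.snapshot("wrist"); s=ctrl.snapshot("scene")
c=cam("scene");print("TCP px scene",w2px(c,[ctrl.get_obs()["tool_pos"],[.6002,.0921,.011]]))
a=cv2.resize(im[200:350,260:372],(448,600),interpolation=0); b=cv2.resize(s[150:210,245:280],(350,600),interpolation=2)
cv2.imwrite("pics/w4.png",np.hstack([a,b])[:,:,::-1])
E
```

```text
TCP px scene [[286.48593851 187.13714524]
 [297.46423174 195.33020112]]
```

View pics/w4.png

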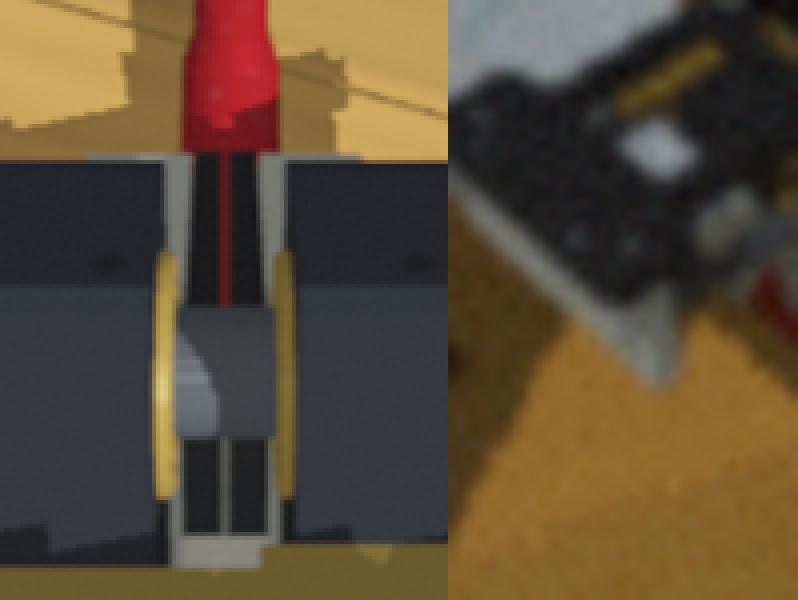

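The zoom shows the black pads almost meeting above the nose. The nose is visible below them through the 1 mm gap, so the pads closed over its top without touching. I'll open, back up to the grip point, and find the table height by force.

Emit:
apply_moves(
  deltas=[
    {"fingers": 40,"delta_pos": [0,0,0],"angular": [0,0,0]},
    {"fingers": 40,"delta_pos": [0,0,0],"angular": [0,0,0]},
    {"fingers": 40,"delta_pos": [0,0,0],"angular": [0,0,0]},
    {"fingers": 40,"delta_pos": [-8,0,0],"angular": [0,0,0]},
    {"fingers": 40,"delta_pos": [-15,0,0],"angular": [0,0,0]},
    {"fingers": 40,"delta_pos": [-15,0,1],"angular": [0,0,0]},
    {"fingers": 40,"delta_pos": [-15,0,2],"angular": [0,0,0]},
    {"fingers": 40,"delta_pos": [-15,0,3],"angular": [0,0,0]},
    {"fingers": 40,"delta_pos": [-15,0,3],"angular": [0,0,0]},
  ],
)

```text
clock: 5.35
tool_pos: [0.6148, 0.1526, -0.0002]
orientation: [180.0, -0.0, -103.0]
force: [0.1, 0.1, -0.2]
opening: 0.0399
gripper_force: 0.0
```

Emit:
apply_moves(
  deltas=[
    {"fingers": 40,"delta_pos": [0,0,1],"angular": [0,0,0]},
    {"fingers": 40,"delta_pos": [0,0,2],"angular": [0,0,0]},
    {"fingers": 40,"delta_pos": [0,0,2],"angular": [0,0,0]},
  ],
)

```text
clock: 5.65
tool_pos: [0.615, 0.1527, -0.002]
orientation: [180.0, -0.0, -103.0]
force: [0.0, 0.3, 0.5]
opening: 0.0401
gripper_force: 0.0
```

Emit:
apply_moves(
  deltas=[
    {"fingers": 40,"delta_pos": [0,0,1],"angular": [0,0,0]},
    {"fingers": 40,"delta_pos": [0,0,2],"angular": [0,0,0]},
    {"fingers": 40,"delta_pos": [0,0,3],"angular": [0,0,0]},
    {"fingers": 40,"delta_pos": [0,0,3],"angular": [0,0,0]},
  ],
)

```text
clock: 6.05
tool_pos: [0.615, 0.1528, -0.0051]
orientation: [180.0, -0.0, -103.0]
force: [-0.3, 0.1, -0.7]
opening: 0.04
gripper_force: 0.0
```

No contact yet at z = -5 mm. The wrist view also measured the hood 67 mm wide instead of 70, so the tool is probably higher than its reading. I'll keep feeling downwards.

Emit:
apply_moves(
  deltas=[
    {"fingers": 40,"delta_pos": [0,0,1],"angular": [0,0,0]},
    {"fingers": 40,"delta_pos": [0,0,2],"angular": [0,0,0]},
    {"fingers": 40,"delta_pos": [0,0,3],"angular": [0,0,0]},
    {"fingers": 40,"delta_pos": [0,0,3],"angular": [0,0,0]},
  ],
)

```text
clock: 6.45
tool_pos: [0.615, 0.1527, -0.0081]
orientation: [180.0, -0.0, -103.0]
force: [-0.2, -0.6, -1.2]
opening: 0.0403
gripper_force: 0.0
```

Emit:
apply_moves(
  deltas=[
    {"fingers": 0,"delta_pos": [0,0,0],"angular": [0,0,0]},
    {"fingers": 0,"delta_pos": [0,0,0],"angular": [0,0,0]},
    {"fingers": 0,"delta_pos": [0,0,0],"angular": [0,0,0]},
    {"fingers": 0,"delta_pos": [0,0,0],"angular": [0,0,0]},
    {"fingers": 0,"delta_pos": [0,0,0],"angular": [0,0,0]},
    {"fingers": 0,"delta_pos": [0,0,0],"angular": [0,0,0]},
    {"fingers": 0,"delta_pos": [0,0,0],"angular": [0,0,0]},
  ],
)

```text
clock: 7.15
tool_pos: [0.6151, 0.1528, -0.0079]
orientation: [-180.0, 0.0, -103.0]
force: [0.8, -0.3, -0.8]
opening: 0.0003
gripper_force: 0.0
```

```bash
python3 - <<'E'
from h import *
im=cv2.imread("pics/w2.png").astype(int);b,g,r=[im[:,:,i] for i in range(3)]
m=(r>80)&(g<60)&(b<65);m[:,:280]=0;m[:,350:]=0;ys,xs=np.nonzero(m);print(ys.min(),ys.max(),[(y,xs[ys==y].min(),xs[ys==y].max()) for y in (125,180,230,255,268)])
o=dict(tool_pos=np.array([0.61563,0.15322,0.00656]),orientation=[-179.93,.06,-102.94]);c=cam("wrist",o)
for dz in (0,.01,.015,.02,.025,.03):
    P=px2w(c,[[318.5,120],[317.5,ys.max()+.5]],[.011-dz]*2)[:,:2]; W=px2w(c,[[xs[ys==265].min()-.5,265],[xs[ys==265].max()+.5,265]],.011-dz)
    print(dz,np.hypot(*(P[0]-P[1])),P.round(4).tolist(),np.hypot(*(W[0]-W[1])[:2]))
# w1 hood width/nose
v=np.load("w1.npy");c1=cam("wrist",dict(tool_pos=v[:3],orientation=v[3:]))
for dz in (0,.01,.02,.03):
    P=px2w(c1,[[301,80.5],[300,160.5]],.011-dz)[:,:2];B=px2w(c1,[[269.5,200],[336.5,200]],.047-dz)
    print(dz,np.hypot(*(P[0]-P[1])),np.hypot(*(B[0]-B[1])[:2]),P.round(4).tolist())
# top-camera tip/root for comparison
print(px2w(cam("top"),[[288.4,219],[256,211.4]],.011).round(4), px2w(cam("scene"),[[299,196]],.011).round(4))
E
```

```text
121 276 [(125, np.int64(312), np.int64(324)), (180, np.int64(308), np.int64(327)), (230, np.int64(305), np.int64(330)), (255, np.int64(303), np.int64(332)), (268, np.int64(302), np.int64(332))]
0 0.08875853267258602 [[0.5999, 0.0922], [0.6202, 0.1786]] 0.01776422894439342
0.01 0.09357723252628351 [[0.6, 0.0929], [0.6214, 0.184]] 0.01872864875664013
0.015 0.09598658245313223 [[0.6001, 0.0933], [0.622, 0.1867]] 0.019210858662763643
0.02 0.098395932379981 [[0.6001, 0.0936], [0.6226, 0.1894]] 0.019693068568886946
0.025 0.10080528230682977 [[0.6002, 0.094], [0.6232, 0.1921]] 0.02017527847501046
0.03 0.10321463223367848 [[0.6002, 0.0943], [0.6238, 0.1948]] 0.020657488381133755
0 0.08565005531244561 0.07051066550814876 [[0.5995, 0.0923], [0.6187, 0.1758]]
0.01 0.08782419687590573 0.07248051865660668 [[0.5998, 0.0919], [0.6195, 0.1775]]
0.02 0.08999833843936583 0.0744503718050644 [[0.6001, 0.0915], [0.6203, 0.1792]]
0.03 0.09217248000282594 0.07642022495352234 [[0.6004, 0.091], [0.6211, 0.1809]]
[[0.5996 0.0897 0.011 ]
 [0.617  0.1731 0.011 ]] [[0.6006 0.0874 0.011 ]]
```

Camera heights agree with the scene, so the pose is right. The finger gap in the pictures is 127 px for 60 mm, so the tips sit about 28 mm behind the reported TCP. I'll open, shift 15 mm out for clearance from the hood, and descend carefully.

Emit:
apply_moves(
  deltas=[
    {"fingers": 40,"delta_pos": [0,0,0],"angular": [0,0,0]},
    {"fingers": 40,"delta_pos": [0,0,0],"angular": [0,0,0]},
    {"fingers": 40,"delta_pos": [8,0,0],"angular": [0,0,0]},
    {"fingers": 40,"delta_pos": [15,0,0],"angular": [0,0,0]},
    {"fingers": 40,"delta_pos": [15,0,2],"angular": [0,0,0]},
    {"fingers": 40,"delta_pos": [15,0,5],"angular": [0,0,0]},
    {"fingers": 40,"delta_pos": [15,0,8],"angular": [0,0,0]},
    {"fingers": 40,"delta_pos": [15,0,10],"angular": [0,0,0]},
    {"fingers": 40,"delta_pos": [15,0,12],"angular": [0,0,0]},
    {"fingers": 40,"delta_pos": [15,0,12],"angular": [0,0,0]},
  ],
)

```text
clock: 8.15
tool_pos: [0.6115, 0.1382, -0.0204]
orientation: [180.0, -0.0, -102.9]
force: [0.1, 0.4, 0.3]
opening: 0.0401
gripper_force: 0.0
```

Emit:
apply_moves(
  deltas=[
    {"fingers": 40,"delta_pos": [0,0,1],"angular": [0,0,0]},
    {"fingers": 40,"delta_pos": [0,0,2],"angular": [0,0,0]},
    {"fingers": 40,"delta_pos": [0,0,3],"angular": [0,0,0]},
    {"fingers": 40,"delta_pos": [0,0,3],"angular": [0,0,0]},
  ],
)

```text
clock: 8.55
tool_pos: [0.6117, 0.1382, -0.023]
orientation: [180.0, -0.0, -103.0]
force: [0.7, -0.6, 0.4]
opening: 0.0401
gripper_force: 0.0
```

Emit:
apply_moves(
  deltas=[
    {"fingers": 40,"delta_pos": [0,0,1],"angular": [0,0,0]},
    {"fingers": 40,"delta_pos": [0,0,1],"angular": [0,0,0]},
    {"fingers": 40,"delta_pos": [0,0,2],"angular": [0,0,0]},
    {"fingers": 40,"delta_pos": [0,0,2],"angular": [0,0,0]},
  ],
)

```text
clock: 8.95
tool_pos: [0.6116, 0.1382, -0.025]
orientation: [180.0, -0.0, -103.0]
force: [0.7, 0.2, 0.7]
opening: 0.0402
gripper_force: 0.0
```

Emit:
apply_moves(
  deltas=[
    {"fingers": 40,"delta_pos": [0,0,1],"angular": [0,0,0]},
    {"fingers": 40,"delta_pos": [0,0,1],"angular": [0,0,0]},
    {"fingers": 0,"delta_pos": [0,0,1],"angular": [0,0,0]},
    {"fingers": 0,"delta_pos": [0,0,1],"angular": [0,0,0]},
    {"fingers": 0,"delta_pos": [0,0,1],"angular": [0,0,0]},
    {"fingers": 0,"delta_pos": [0,0,1],"angular": [0,0,0]},
    {"fingers": 0,"delta_pos": [0,0,1],"angular": [0,0,0]},
    {"fingers": 0,"delta_pos": [0,0,1],"angular": [0,0,0]},
  ],
)

```text
clock: 9.75
tool_pos: [0.6117, 0.1382, -0.0259]
orientation: [180.0, -0.0, -102.9]
force: [0.9, 0.6, -0.1]
opening: 0.013
gripper_force: 29.9
```

Gripped at 13 mm opening with 30 N. Now I'll draw it out along the hood axis.

Emit:
apply_moves(
  deltas=[
    {"fingers": 0,"delta_pos": [8,0,0],"angular": [0,0,0]},
    {"fingers": 0,"delta_pos": [22,0,0],"angular": [0,0,0]},
    {"fingers": 0,"delta_pos": [40,0,0],"angular": [0,0,0]},
    {"fingers": 0,"delta_pos": [60,0,0],"angular": [0,0,0]},
    {"fingers": 0,"delta_pos": [80,0,0],"angular": [0,0,0]},
    {"fingers": 0,"delta_pos": [100,0,0],"angular": [0,0,0]},
    {"fingers": 0,"delta_pos": [120,0,0],"angular": [0,0,0]},
    {"fingers": 0,"delta_pos": [140,0,0],"angular": [0,0,0]},
    {"fingers": 0,"delta_pos": [155,0,0],"angular": [0,0,0]},
    {"fingers": 0,"delta_pos": [165,0,0],"angular": [0,0,0]},
  ],
)

```text
clock: 10.75
tool_pos: [0.5742, -0.0243, -0.0259]
orientation: [180.0, -0.0, -103.0]
force: [0.4, 0.6, -0.4]
opening: 0.013
gripper_force: 29.9
```

Emit:
apply_moves(
  deltas=[
    {"fingers": 0,"delta_pos": [12,0,0],"angular": [0,0,0]},
    {"fingers": 0,"delta_pos": [24,0,0],"angular": [0,0,0]},
    {"fingers": 0,"delta_pos": [32,0,0],"angular": [0,0,0]},
    {"fingers": 0,"delta_pos": [35,0,0],"angular": [0,0,0]},
    {"fingers": 0,"delta_pos": [35,0,0],"angular": [0,0,0]},
  ],
)

```text
clock: 11.25
tool_pos: [0.5667, -0.0572, -0.0259]
orientation: [180.0, -0.0, -103.0]
force: [-0.2, -1.7, 0.5]
opening: 0.0126
gripper_force: 30.0
```

Now release to 60 mm and lift 250 mm, while moving back toward the handle, to look.

Emit:
apply_moves(
  deltas=[
    {"fingers": 60,"delta_pos": [0,0,0],"angular": [0,0,0]},
    {"fingers": 60,"delta_pos": [0,0,0],"angular": [0,0,0]},
    {"fingers": 60,"delta_pos": [0,0,0],"angular": [0,0,0]},
    {"fingers": 60,"delta_pos": [0,0,0],"angular": [0,0,0]},
    {"fingers": 60,"delta_pos": [0,0,-30],"angular": [0,0,0]},
    {"fingers": 60,"delta_pos": [0,0,-70],"angular": [0,0,0]},
    {"fingers": 60,"delta_pos": [-10,0,-115],"angular": [0,0,0]},
    {"fingers": 60,"delta_pos": [-20,0,-160],"angular": [0,0,0]},
    {"fingers": 60,"delta_pos": [-40,0,-200],"angular": [0,0,0]},
    {"fingers": 60,"delta_pos": [-40,0,-200],"angular": [0,0,0]},
  ],
)

```text
clock: 12.25
tool_pos: [0.5799, -0.0158, 0.1807]
orientation: [-179.4, 0.2, -102.8]
force: [-0.1, -0.4, -0.5]
opening: 0.0596
gripper_force: 0.0
```

```bash
python3 - <<'E'
from h import *
r,o=nose(save="pics/w5.png"); print(r,o["tool_pos"],o["orientation"],o["opening"])
np.save("w5.npy",np.r_[o["tool_pos"],o["orientation"]])
t=ctrl.snapshot("top")[:,:,::-1]; w=cv2.imread("pics/w5.png")
cv2.imwrite("pics/w5v.png",np.vstack([w[:300],cv2.resize(t[155:245,175:365],(640,303),interpolation=2)]))
E
```

```text
{'bbox': (np.int64(313), np.int64(328), np.int64(79), np.int64(164)), 'n': 986, 'ends': [[0.5561, -0.1015], [0.5756, -0.0208]], 'heading': np.float64(76.38716936692785), 'w': [np.float64(0.006793407257480583), np.float64(0.015426430266670052)]} [ 0.57991585 -0.01578559  0.18070978] [-179.41390043    0.23132203 -102.82045266] 0.05964028053837951
```

View pics/w5v.png

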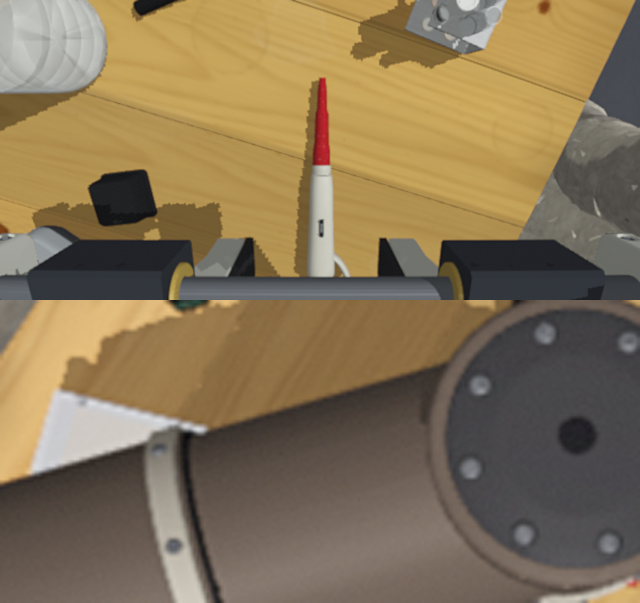

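Wrist view: the pipette lies free on the table, tip (322,79), shoulder (321,165), finger rest hook at (343,265). It is about 40 mm clear of the hood. The bottle is well to the left at (122,197).

Emit:
apply_moves(
  deltas=[
    {"fingers": 60,"delta_pos": [-31,1,0],"angular": [0,0,0]},
    {"fingers": 60,"delta_pos": [-60,3,0],"angular": [0,0,0]},
    {"fingers": 60,"delta_pos": [-60,3,0],"angular": [0,0,0]},
    {"fingers": 60,"delta_pos": [-60,3,0],"angular": [0,0,0]},
    {"fingers": 60,"delta_pos": [-60,3,0],"angular": [0,0,0]},
  ],
)

```text
clock: 12.85
tool_pos: [0.5857, 0.0407, 0.173]
orientation: [179.9, -0.1, -103.0]
force: [-0.6, 0.5, -0.7]
opening: 0.0601
gripper_force: 0.0
```

```bash
python3 - <<'E'
from h import *
r,o=nose(save="pics/w6.png"); print(r,o["tool_pos"],o["orientation"])
a,b=sorted(map(np.array,r["ends"]),key=lambda p:p[1]); d=np.array([np.cos(np.radians(r["heading"])),np.sin(np.radians(r["heading"]))])
G=a+.152*d; print("G",G,tool(o,[*G,-.022]))
v=np.load("w5.npy");print(px2w(cam("wrist",dict(tool_pos=v[:3],orientation=v[3:])),[[155,195],[105,90],[70,280]],[.05,.03,.04]).round(3))
E
```

```text
{'bbox': (np.int64(303), np.int64(320), np.int64(13), np.int64(108)), 'n': 1145, 'ends': [[0.5558, -0.1026], [0.5754, -0.0214]], 'heading': np.float64(76.43959962304456), 'w': [np.float64(0.006359697067442894), np.float64(0.016312972532301236)]} [0.58569994 0.04071173 0.17304156] [ 1.79905435e+02 -6.12676095e-02 -1.02968121e+02]
G [0.59143948 0.04516274] [ -5.83405456  -4.91620508 195.02758764]
[[ 0.733 -0.034  0.05 ]
 [ 0.755 -0.137  0.03 ]
 [ 0.862  0.037  0.04 ]]
```

Emit:
apply_moves(
  deltas=[
    {"fingers": 60,"delta_pos": [-6,-5,45],"angular": [0,0,0.6]},
    {"fingers": 60,"delta_pos": [-6,-5,90],"angular": [0,0,0.6]},
    {"fingers": 60,"delta_pos": [-6,-5,130],"angular": [0,0,0.6]},
    {"fingers": 60,"delta_pos": [-6,-5,155],"angular": [0,0,0.6]},
    {"fingers": 60,"delta_pos": [-6,-5,172],"angular": [0,0,0.6]},
    {"fingers": 60,"delta_pos": [-6,-5,184],"angular": [0,0,0.6]},
    {"fingers": 60,"delta_pos": [-6,-5,191],"angular": [0,0,0.6]},
    {"fingers": 60,"delta_pos": [-6,-5,195],"angular": [0,0,0.6]},
    {"fingers": 60,"delta_pos": [-6,-5,195],"angular": [0,0,0.6]},
  ],
)

```text
clock: 13.8
tool_pos: [0.5928, 0.0461, -0.0207]
orientation: [-180.0, 0.0, -103.6]
force: [-0.7, 0.2, -0.5]
opening: 0.0599
gripper_force: 0.0
```

Emit:
apply_moves(
  deltas=[
    {"fingers": 15,"delta_pos": [0,0,0],"angular": [0,0,0]},
    {"fingers": 15,"delta_pos": [0,0,0],"angular": [0,0,0]},
    {"fingers": 15,"delta_pos": [0,0,0],"angular": [0,0,0]},
    {"fingers": 15,"delta_pos": [0,0,0],"angular": [0,0,0]},
    {"fingers": 15,"delta_pos": [0,0,0],"angular": [0,0,0]},
    {"fingers": 15,"delta_pos": [0,0,0],"angular": [0,0,0]},
    {"fingers": 15,"delta_pos": [0,0,0],"angular": [0,0,0]},
  ],
)

```text
clock: 14.5
tool_pos: [0.5926, 0.0462, -0.0207]
orientation: [-180.0, 0.0, -103.5]
force: [-1.6, 0.1, 3.6]
opening: 0.0256
gripper_force: 30.0
```

Held at 25.6 mm, 30 N. Now lift, and pull in toward the robot for the turn.

Emit:
apply_moves(
  deltas=[
    {"fingers": 15,"delta_pos": [0,0,-10],"angular": [0,0,0]},
    {"fingers": 15,"delta_pos": [0,0,-30],"angular": [0,0,0]},
    {"fingers": 15,"delta_pos": [0,0,-55],"angular": [0,0,0]},
    {"fingers": 15,"delta_pos": [5,10,-80],"angular": [0,0,0]},
    {"fingers": 15,"delta_pos": [15,25,-100],"angular": [0,0,0]},
    {"fingers": 15,"delta_pos": [25,45,-110],"angular": [0,0,0]},
    {"fingers": 15,"delta_pos": [29,55,-110],"angular": [0,0,0]},
    {"fingers": 15,"delta_pos": [29,55,-110],"angular": [0,0,0]},
  ],
)

```text
clock: 15.3
tool_pos: [0.5312, 0.0306, 0.0896]
orientation: [-180.0, 0.0, -103.6]
force: [-0.1, 0.9, -1.0]
opening: 0.026
gripper_force: 30.0
```

Emit:
apply_moves(
  deltas=[
    {"fingers": 15,"delta_pos": [0,0,0],"angular": [0,0,-4]},
    {"fingers": 15,"delta_pos": [0,0,0],"angular": [0,0,-11]},
    {"fingers": 15,"delta_pos": [0,0,0],"angular": [0,0,-19]},
    {"fingers": 15,"delta_pos": [0,0,0],"angular": [0,0,-27]},
    {"fingers": 15,"delta_pos": [0,0,0],"angular": [0,0,-35]},
    {"fingers": 15,"delta_pos": [0,0,0],"angular": [0,0,-43]},
    {"fingers": 15,"delta_pos": [0,0,0],"angular": [0,0,-51]},
    {"fingers": 15,"delta_pos": [0,0,0],"angular": [0,0,-59]},
    {"fingers": 15,"delta_pos": [0,0,0],"angular": [0,0,-67]},
    {"fingers": 15,"delta_pos": [0,0,0],"angular": [0,0,-75]},
  ],
)

```text
clock: 16.3
tool_pos: [0.5327, 0.0309, 0.0883]
orientation: [179.9, 0.0, -28.2]
force: [-0.3, 0.6, -1.3]
opening: 0.0258
gripper_force: 30.0
```

Emit:
apply_moves(
  deltas=[
    {"fingers": 15,"delta_pos": [0,0,0],"angular": [0,0,-8]},
    {"fingers": 15,"delta_pos": [0,0,0],"angular": [0,0,-16]},
    {"fingers": 15,"delta_pos": [0,0,0],"angular": [0,0,-24]},
    {"fingers": 15,"delta_pos": [0,0,0],"angular": [0,0,-32]},
    {"fingers": 15,"delta_pos": [0,0,0],"angular": [0,0,-40]},
    {"fingers": 15,"delta_pos": [0,0,0],"angular": [0,0,-48]},
    {"fingers": 15,"delta_pos": [0,0,0],"angular": [0,0,-56]},
    {"fingers": 15,"delta_pos": [0,0,0],"angular": [0,0,-64]},
    {"fingers": 15,"delta_pos": [0,0,0],"angular": [0,0,-72]},
    {"fingers": 15,"delta_pos": [0,0,0],"angular": [0,0,-80]},
  ],
)

```text
clock: 17.3
tool_pos: [0.5327, 0.0309, 0.0883]
orientation: [-180.0, 0.1, 51.8]
force: [0.4, -0.6, -1.0]
opening: 0.0259
gripper_force: 30.0
```

Emit:
apply_moves(
  deltas=[
    {"fingers": 15,"delta_pos": [0,0,0],"angular": [0,0,-8]},
    {"fingers": 15,"delta_pos": [0,0,0],"angular": [0,0,-16]},
    {"fingers": 15,"delta_pos": [0,0,0],"angular": [0,0,-22]},
    {"fingers": 15,"delta_pos": [0,0,0],"angular": [0,0,-25]},
    {"fingers": 15,"delta_pos": [0,0,0],"angular": [0,0,-25]},
    {"fingers": 15,"delta_pos": [0,0,0],"angular": [0,0,-25]},
  ],
)

```text
clock: 17.9
tool_pos: [0.5325, 0.0309, 0.0885]
orientation: [-180.0, 0.0, 76.4]
force: [-0.5, 0.7, -1.6]
opening: 0.026
gripper_force: 30.0
```

```bash
python3 - <<'E'
from h import *
r,o=nose(z=.115,save="pics/w7.png"); print(r,o["tool_pos"],o["orientation"],o["joint_pos"],o["opening"])
E
```

```text
{'bbox': (np.int64(296), np.int64(335), np.int64(0), np.int64(109)), 'n': 3789, 'ends': [[0.5488, 0.0981], [0.5585, 0.1412]], 'heading': np.float64(77.34460176346282), 'w': [np.float64(0.017343770804029733), np.float64(0.013476401426974073)]} [0.53252336 0.03088506 0.08853961] [-1.79961535e+02  3.51180130e-02  7.63569217e+01] [ 2.43961944e+01  1.29766939e+01 -2.54871569e+01  5.04911448e-03
 -5.15880837e+01  1.41957577e+02] 0.026037139491546738
```

View pics/w7.png

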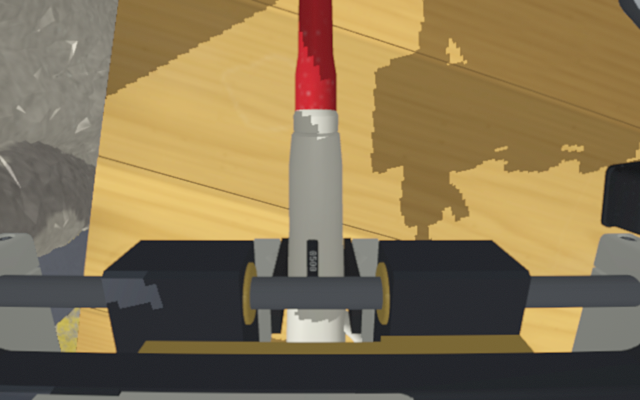

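The pipette is held level with the nose forward: shoulder at (316,109), aligned with the tool axis. Next I'll move to the pre-insertion pose and lower it.

Emit:
apply_moves(
  deltas=[
    {"fingers": 15,"delta_pos": [-10,20,0],"angular": [0,0,-0.4]},
    {"fingers": 15,"delta_pos": [-21,47,0],"angular": [0,0,-0.4]},
    {"fingers": 15,"delta_pos": [-21,47,10],"angular": [0,0,-0.4]},
    {"fingers": 15,"delta_pos": [-21,47,35],"angular": [0,0,-0.4]},
    {"fingers": 15,"delta_pos": [-21,47,65],"angular": [0,0,-0.4]},
    {"fingers": 15,"delta_pos": [-21,47,88],"angular": [0,0,-0.4]},
    {"fingers": 15,"delta_pos": [-21,47,100],"angular": [0,0,-0.4]},
    {"fingers": 15,"delta_pos": [-21,47,106],"angular": [0,0,-0.4]},
    {"fingers": 15,"delta_pos": [-21,47,107],"angular": [0,0,-0.4]},
    {"fingers": 15,"delta_pos": [-21,47,107],"angular": [0,0,-0.4]},
  ],
)

```text
clock: 18.95
tool_pos: [0.5738, -0.0004, -0.0172]
orientation: [179.9, -0.0, 76.9]
force: [-0.4, -0.5, -1.3]
opening: 0.0262
gripper_force: 30.0
```

```bash
python3 - <<'E'
from h import *
r,o=nose(z=.013,save="pics/w8.png"); print(r,o["tool_pos"],o["orientation"],o["force"])
u=np.array([np.cos(np.radians(77.05)),np.sin(np.radians(77.05))]);M=np.array([.615,.182]);n=np.array([u[1],-u[0]])
for p in [*r["ends"],o["tool_pos"][:2]]: q=np.array(p)-M; print("along",q@u,"lat",q@n)
E
```

```text
{'bbox': (np.int64(296), np.int64(335), np.int64(0), np.int64(109)), 'n': 3609, 'ends': [[0.5897, 0.067], [0.5988, 0.1093]], 'heading': np.float64(77.95900349022395), 'w': [np.float64(0.016976027179766724), np.float64(0.01280280047462929)]} [ 5.73762445e-01 -3.53643064e-04 -1.71741486e-02] [ 1.79938361e+02 -2.83718357e-02  7.68527869e+01] [-0.38039436 -0.49841464 -1.3456705 ]
along -0.11774483703004242 lat 0.0011150572939320816
along -0.07448137910407333 lat 0.0005041495366541797
along -0.18695702438438877 lat 0.0006768544259447289
```

View pics/w8.png

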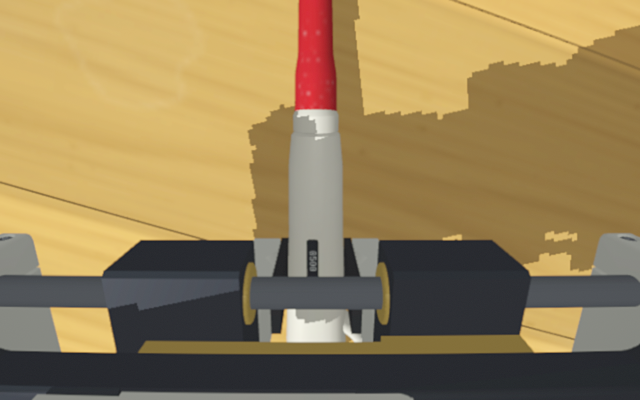

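The nose is aligned with the hood axis: the shoulder is 118 mm before the mouth and less than 1 mm off laterally. I'll slide it in.

Emit:
apply_moves(
  deltas=[
    {"fingers": 15,"delta_pos": [6,0,0],"angular": [0,0,0]},
    {"fingers": 15,"delta_pos": [15,0,0],"angular": [0,0,0]},
    {"fingers": 15,"delta_pos": [25,0,0],"angular": [0,0,0]},
    {"fingers": 15,"delta_pos": [35,0,0],"angular": [0,0,0]},
    {"fingers": 15,"delta_pos": [45,0,0],"angular": [0,0,0]},
    {"fingers": 15,"delta_pos": [52,0,0],"angular": [0,0,0]},
    {"fingers": 15,"delta_pos": [57,0,0],"angular": [0,0,0]},
    {"fingers": 15,"delta_pos": [60,0,0],"angular": [0,0,0]},
  ],
)

```text
clock: 19.8
tool_pos: [0.5868, 0.0584, -0.018]
orientation: [-180.0, 0.0, 76.9]
force: [-0.6, 0.2, -1.5]
opening: 0.0264
gripper_force: 30.0
```

```bash
python3 - <<'E'
from h import *
# hood mouth seen from the wrist: blue roof edge
o=ctrl.get_obs(); im=ctrl.snapshot("wrist")[:,:,::-1].astype(int); b,g,r=[im[:,:,i] for i in range(3)]
m=(b>110)&(r<90)&(g<120)&(b-r>50); m[200:]=0; ys,xs=np.nonzero(m); print(len(xs),o["tool_pos"],o["force"])
if len(xs)>20:
    print(xs.min(),xs.max(),ys.min(),ys.max()); P=px2w(cam("wrist",o),[[xs.min(),np.median(ys)],[xs.max(),np.median(ys)]],.047); print(P,P.mean(0))
E
```

```text
0 [ 0.58680996  0.05839029 -0.01800811] [-0.63320461  0.15663415 -1.54027588]
```

Emit:
apply_moves(
  deltas=[
    {"fingers": 15,"delta_pos": [8,0,0],"angular": [0,0,0]},
    {"fingers": 15,"delta_pos": [18,0,0],"angular": [0,0,0]},
    {"fingers": 15,"delta_pos": [28,0,0],"angular": [0,0,0]},
    {"fingers": 15,"delta_pos": [38,0,0],"angular": [0,0,0]},
    {"fingers": 15,"delta_pos": [48,0,0],"angular": [0,0,0]},
    {"fingers": 15,"delta_pos": [58,0,0],"angular": [0,0,0]},
    {"fingers": 15,"delta_pos": [66,0,0],"angular": [0,0,0]},
    {"fingers": 15,"delta_pos": [70,0,0],"angular": [0,0,0]},
    {"fingers": 15,"delta_pos": [70,0,0],"angular": [0,0,0]},
  ],
)

```text
clock: 20.75
tool_pos: [0.6028, 0.1266, -0.018]
orientation: [180.0, 0.0, 76.9]
force: [-1.2, -0.2, -1.2]
opening: 0.0259
gripper_force: 30.0
```

```bash
python3 - <<'E'
from h import *
o=ctrl.get_obs(); im=ctrl.snapshot("wrist")[:,:,::-1].astype(int); b,g,r=[im[:,:,i] for i in range(3)]
m=(b>110)&(r<100)&(b-r>40); m[230:]=0; ys,xs=np.nonzero(m); print(len(xs),o["tool_pos"],o["force"])
if len(xs)>20:
    print(xs.min(),xs.max(),ys.min(),ys.max()); P=px2w(cam("wrist",o),[[xs.min(),ys.max()],[xs.max(),ys.max()]],.047); print(P,P.mean(0))
m=(r>90)&(g<70)&(b<70);m[230:]=0;ys,xs=np.nonzero(m);print("red",len(xs),ys.min() if len(xs) else 0,ys.max() if len(xs) else 0)
m=(r-g>25)&(r-b>15)&(abs(np.arange(640)-316)<12)[None,:];m[230:]=0;ys,xs=np.nonzero(m);print("reddish thru roof",len(xs),ys.max() if len(xs) else 0)
for y in range(20,130,8): print(y,im[y,316,::-1].tolist(),im[y,280,::-1].tolist())
E
```

```text
3276 [ 0.60279208  0.12657104 -0.01799681] [-1.21614705 -0.22736628 -1.23600308]
215 417 137 153
[[0.58069571 0.18902172 0.047     ]
 [0.64974542 0.17290751 0.047     ]] [0.61522057 0.18096461 0.047     ]
red 592 20 57
reddish thru roof 0 0
20 [212, 201, 205] [215, 215, 210]
28 [212, 201, 205] [216, 216, 211]
36 [213, 202, 206] [216, 216, 212]
44 [213, 202, 205] [215, 215, 211]
52 [212, 202, 206] [215, 215, 211]
60 [213, 203, 207] [217, 216, 212]
68 [213, 202, 206] [215, 215, 211]
76 [213, 202, 206] [216, 216, 212]
84 [213, 202, 206] [216, 216, 212]
92 [213, 203, 207] [215, 216, 212]
100 [213, 203, 206] [216, 216, 213]
108 [213, 203, 207] [215, 216, 212]
116 [217, 221, 222] [216, 216, 213]
124 [216, 220, 221] [215, 216, 212]
```

The mouth position is confirmed at (0.615,0.181), and the shoulder is about 12 mm inside. I'll go 13 mm further, set it down and release.

Emit:
apply_moves(
  deltas=[
    {"fingers": 15,"delta_pos": [7,0,0],"angular": [0,0,0]},
    {"fingers": 15,"delta_pos": [13,0,0],"angular": [0,0,0]},
    {"fingers": 15,"delta_pos": [13,0,1],"angular": [0,0,0]},
    {"fingers": 15,"delta_pos": [13,0,2],"angular": [0,0,0]},
    {"fingers": 15,"delta_pos": [13,0,2.5],"angular": [0,0,0]},
    {"fingers": 15,"delta_pos": [13,0,2.5],"angular": [0,0,0]},
  ],
)

```text
clock: 21.4
tool_pos: [0.6055, 0.1385, -0.0205]
orientation: [-180.0, 0.0, 76.8]
force: [-0.0, 0.1, -1.2]
opening: 0.0262
gripper_force: 30.0
```

Emit:
apply_moves(
  deltas=[
    {"fingers": 60,"delta_pos": [0,0,0],"angular": [0,0,0]},
    {"fingers": 60,"delta_pos": [0,0,0],"angular": [0,0,0]},
    {"fingers": 60,"delta_pos": [0,0,0],"angular": [0,0,0]},
    {"fingers": 60,"delta_pos": [0,0,0],"angular": [0,0,0]},
    {"fingers": 60,"delta_pos": [0,0,0],"angular": [0,0,0]},
    {"fingers": 60,"delta_pos": [0,0,-15],"angular": [0,0,0]},
    {"fingers": 60,"delta_pos": [0,0,-50],"angular": [0,0,0]},
    {"fingers": 60,"delta_pos": [0,0,-100],"angular": [0,0,0]},
    {"fingers": 60,"delta_pos": [0,0,-150],"angular": [0,0,0]},
    {"fingers": 60,"delta_pos": [0,0,-200],"angular": [0,0,0]},
  ],
)

```text
clock: 22.4
tool_pos: [0.6053, 0.1384, 0.1817]
orientation: [180.0, 0.0, 76.9]
force: [1.5, 1.1, -0.3]
opening: 0.06
gripper_force: 0.0
```

Emit:
apply_moves(
  deltas=[
    {"fingers": 60,"delta_pos": [-30,0,-20],"angular": [0,0,0]},
    {"fingers": 60,"delta_pos": [-60,0,-20],"angular": [0,0,0]},
    {"fingers": 60,"delta_pos": [-60,0,-20],"angular": [0,0,0]},
    {"fingers": 60,"delta_pos": [-60,0,-20],"angular": [0,0,0]},
    {"fingers": 60,"delta_pos": [-60,0,-20],"angular": [0,0,0]},
  ],
)

```text
clock: 22.9
tool_pos: [0.592, 0.0805, 0.1993]
orientation: [-180.0, 0.0, 76.9]
force: [0.6, -0.4, 0.7]
opening: 0.0606
gripper_force: 0.0
```

```bash
python3 - <<'E'
from h import *
o=ctrl.get_obs(); im=ctrl.snapshot("wrist")[:,:,::-1].astype(int); cv2.imwrite("pics/w9.png",im); b,g,r=[im[:,:,i] for i in range(3)]
c=cam("wrist",o);print(o["tool_pos"],o["orientation"])
m=(b>110)&(r<100)&(b-r>40); m[230:]=0; ys,xs=np.nonzero(m); print("blue",xs.min(),xs.max(),ys.min(),ys.max())
P=px2w(c,[[xs.min(),np.median(ys)],[xs.max(),np.median(ys)]],.047).mean(0);print("mouth",P)
m=(r>90)&(g<70)&(b<70);ys2,xs2=np.nonzero(m);print("strong red px",[(x,y) for x,y in zip(xs2,ys2)][:3],len(xs2))
m=((r-g)>=6)&(r>190); m[:,:250]=0;m[:,380:]=0;m[int(np.median(ys)):]=0; m=m&(b>g); ys3,xs3=np.nonzero(m)
print("tinted nose",len(xs3),ys3.min(),ys3.max()); Q=px2w(c,[[np.median(xs3[ys3==ys3.max()]),ys3.max()],[np.median(xs3[ys3==ys3.min()]),ys3.min()]],.011);print(Q)
u=np.array([np.cos(np.radians(77.05)),np.sin(np.radians(77.05))]);print("along",(Q[:,:2]-P[:2])@u)
E
```

```text
[0.59201083 0.08048435 0.19931511] [-1.79984861e+02  7.82330637e-03  7.68504686e+01]
blue 278 354 57 194
mouth [0.61589401 0.18312066 0.047     ]
strong red px [(np.int64(235), np.int64(12)), (np.int64(236), np.int64(12)), (np.int64(237), np.int64(12))] 63
tinted nose 582 0 37
[[0.61478262 0.20848001 0.011     ]
 [0.62994469 0.23891414 0.011     ]]
along [0.0244653 0.0575232][ WARN:0@0.283] global loadsave.cpp:1063 imwrite_ Unsupported depth image for selected encoder is fallbacked to CV_8U.
```

The shoulder is about 24 mm inside the mouth, no red shows outside, and the gripper is clear. I'll hand it in.

```bash
python3 -c "
from plant import ctrl
print(ctrl.close_job())"
```

```text
the job is handed in; nothing more can be done
None
```

The pipette was drawn out of the hood, laid down and let go, then turned and slid back in nose first. By the wrist camera its whole red nose is about 24 mm under the hood with the handle sticking out, and the job is handed in at about 23 s; I planned every move clear of the cup, bottles and marker but did not re-measure them afterwards.

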